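Seal the pigment dry box

TASK

The blue lid of the grey pigment dry box has only been laid on its gasket. Press it down gently, one corner after another (the white round pads mark where), until every corner is fully home and the lid sits flat with no wide orange gap left; leave the mug, the brown jar and the tape where they stand.

Things in the scene. Friction and masses are not known exactly. Their poses are not given: they have to be found in the camera images.
- drybox: grey plastic dry box, 180 (x) x 130 (y) mm, rim 58 mm high, fixed to the bench. Origin: centre of its underside, on the bench top; z up, x along its long side, roughly away from the robot (turned by up to 0.4 rad). An orange gasket band runs round its outside, from a ledge at 45 mm up to the rim; the seated lid's skirt covers it down to 5 mm above the ledge.
- lid: loose rigid blue lid, 194 x 144 mm, 0.3 kg; its skirt goes round the rim (3 mm play). Origin: centre of the skirt's lower edge, axes as the box's; pad tops 23 mm, handle top 41 mm above it. Starts level, 10 mm proud, origin 60 mm above the bench; seated on rubber at 50 mm, pad tops then at 73 mm. Tilts as corners go down: others may rise, up to 20 mm proud, till the last is home.
- pad_1 (a point): centre of the top face of the near left (seen from the robot) white round press pad of the lid, 28 mm across; 78 mm along x and 53 mm along y from the lid's middle. Moves with the lid. Stands straight above seal_1.
- pad_2 (a point): centre of the top face of the near right (seen from the robot) white round press pad of the lid, 28 mm across; 78 mm along x and 53 mm along y from the lid's middle. Moves with the lid. Stands straight above seal_2.
- pad_3 (a point): centre of the top face of the far right (seen from the robot) white round press pad of the lid, 28 mm across; 78 mm along x and 53 mm along y from the lid's middle. Moves with the lid. Stands straight above seal_3.
- pad_4 (a point): centre of the top face of the far left (seen from the robot) white round press pad of the lid, 28 mm across; 78 mm along x and 53 mm along y from the lid's middle. Moves with the lid. Stands straight above seal_4.
- seal_1 (a joint): how far the near left corner grip of the gasket, hidden under pad_1, has been pushed in by the lid (m): 0 at the start, 0.010 to 0.015 when that corner is home. It yields to about 8 to 12 N on the pad, has no spring and stays where it was pushed. At home the lid meets rubber and the force rises by about 5 N per mm.
- seal_2 (a joint): how far the near right corner grip of the gasket, hidden under pad_2, has been pushed in by the lid (m): 0 at the start, 0.010 to 0.015 when that corner is home. It yields to about 8 to 12 N on the pad, has no spring and stays where it was pushed. At home the lid meets rubber and the force rises by about 5 N per mm.
- seal_3 (a joint): how far the far right corner grip of the gasket, hidden under pad_3, has been pushed in by the lid (m): 0 at the start, 0.010 to 0.015 when that corner is home. It yields to about 8 to 12 N on the pad, has no spring and stays where it was pushed. At home the lid meets rubber and the force rises by about 5 N per mm.
- seal_4 (a joint): how far the far left corner grip of the gasket, hidden under pad_4, has been pushed in by the lid (m): 0 at the start, 0.010 to 0.015 when that corner is home. It yields to about 8 to 12 N on the pad, has no spring and stays where it was pushed. At home the lid meets rubber and the force rises by about 5 N per mm.
- mug: white mug, 92 x 123 x 95 mm, standing upright beyond the box; origin at the centre of its underside. Leave it.
- jar_brown: brown pigment jar with white lid, 54 mm across, 68 mm high, beyond and left of the box; origin at the centre of its underside. Leave it.
- masking_tape: roll of masking tape lying flat, 98 x 96 x 25 mm, well left of the box; origin at the centre of its underside. Leave it.
Things that resemble listed ones, but are neither listed nor needed, are in the scene too. There is more than one size of the lid; the one meant has the size given above.

How it is judged (in metres and radians):
On the way, in this order (a step that is already met when the one before it is completed fails the run):
1. a first corner is pressed home, alone (value of joint any of seal_1, seal_2, seal_3, seal_4 above 0.008 m), for 0.2 s.
2. a second corner is pressed home ((value of joint each of seal_1, seal_2 above 0.008 m or value of joint each of seal_1, seal_3 above 0.008 m or value of joint each of seal_1, seal_4 above 0.008 m or value of joint each of seal_2, seal_3 above 0.008 m or value of joint each of seal_2, seal_4 above 0.008 m or value of joint each of seal_3, seal_4 above 0.008 m)), for 0.2 s.
3. a third corner is pressed home ((value of joint each of seal_1, seal_2, seal_3 above 0.008 m or value of joint each of seal_1, seal_2, seal_4 above 0.008 m or value of joint each of seal_1, seal_3, seal_4 above 0.008 m or value of joint each of seal_2, seal_3, seal_4 above 0.008 m)), for 0.2 s.
At the end, for the whole second after the job is handed in: All four corner grips are pushed in by more than 8 mm, and the lid lies at rest on the box, level within 0.02 rad, its origin less than 52 mm above the box's underside (seated: 50 mm) (value of joint each of seal_1, seal_2, seal_3, seal_4 above 0.008 m and angle between lid's own z axis and vertical below 0.02 rad and z of lid in the frame of drybox below 0.052 m and linear speed of lid below 0.01 m/s); the robot touches nothing.
It fails at once if the lid is pressed with more than 45 N (contact force between any of the arm, the fingers and lid above 45 N).
It fails at once if the mug, the brown jar or the tape is shifted by more than 30 mm (distance of any of mug, jar_brown, masking_tape from where it was at the start of the episode above 0.03 m).
It also fails if it takes over 42 s, if anything falls off the work surface, if the arm or the gripper's body presses on something with over 40 N, if the wrist force passes 120 N, or if a joint passes its speed limit or range.

ROBOT

A 6-joint arm with a two-finger parallel gripper is mounted at the origin on a cart in front of the work surface, level with it; the furniture and walls round the work are solid. World frame = base frame: x ahead of the robot, y to its left, z up, the work surface at z = 0. Lengths are in mm, angles in rad, forces in N, time in s.
With the tool pointing down it reaches from about 400 to 925 mm from the base axis. Payload 12.5 kg.
Tool frame: the origin (TCP) lies at the very end of the fingers, on their centre line; the grasp point (between the pads) lies 19 mm behind it; z points along the fingers, y is the line along which they close (so a half turn about z gives the same grasp; the last joint's range is limited). The gripper opens to 95 mm and grips with 3 to 60 N. Pads are 20 mm wide; open, the fingers measure 119 mm over their backs; the gripper's body (75 mm by 180 mm) begins 59 mm behind the grasp point.
Start: joints at [-1.295, 0.491, 1.559, -0, 1.092, -0.106], TCP at [232.893, -580.006, 214.661] pointing down, gripper open.
Joint ranges: [-3.1, 3.1], [-0.84, 2.19], [0.05, 2.79], [-1.13, 4.28], [0.06, 2.93], [-2.69, 2.69]. Speed limits (rad/s): [2.22, 2.22, 2.79, 3.14, 3.14, 3.14].

INTERFACE

Orientations are given as [roll, pitch, yaw] about the fixed x, y, z axes, in that order (R = Rz(yaw) Ry(pitch) Rx(roll)).
In Python, from cell import state, imaging, env, spot_in, mark_of gives the robot as it stands. The module is installed in compiled form; this text tells all that it offers.
- The arm moves only by the tool step_arm, never from a script. Its argument "increments" is a list of rows, each an object with "slide": the shift along the tool's x, y, z in m, a list of three; "roll": the turn about the tool's z in rad. A call has 1 to 5 rows; each row is the pose to reach, as a shift and turn from the pose commanded when the call began, along the tool's axes at that moment; what a row does not reach only later rows make up. A row lasts 1/8 s, in which the tool goes at most 62.5 mm and 10.7 degrees, less where a joint would pass 70% of its speed; a pose out of reach is approached as far as the arm can. A call with a gripper value outside its range is refused whole. "fingers" is the opening, from 0 (shut) to 1 (fully open), set as the call begins (left out, the last holds). The fingers move at their own pace and stop on an object; the grip force is fixed at half the most. Time passes only in rows, so rows that repeat a pose let the fingers close. It gives the time, the measured TCP pose, the force, the opening and the grip force at its end, in the units of the state.
- state(): the state, without advancing time (a new reading comes with each control period).
- imaging.read_camera(name): name is "scene" or "top"; returns a dict with "color" (420x560x3 uint8, red, green, blue), "z_map" (420x560 float32, mm along the optical axis (not along the pixel's ray), 0 where there is no reading), "intrinsics" (3x3 intrinsics, pixels), "camera_from_world" (4x4, takes a point from world to camera coordinates). Camera axes: x right, y up, looking along -z (the intrinsics and any distortion apply to the point x, -y, -z); pixel columns grow to the right and rows downward; lengths in mm; the calibration is good to about 2 mm. A picture is of the moment at which its call begins.
- env.job_done(): hands the job in; it is judged then, once.
Trained networks look in the newest picture that a camera, given by its name, has taken for a name from the list of things; names that differ only in an ending like _2 or _b are one class to them, and where a whole thing is asked for, a point or a joint stands for the part that bears it (a point fixed in the world has none). Each returns a list of dicts, best first, with "confidence" (0 to 1); they miss things now and then, are a little off and sometimes report something else, mostly with a low value. They report only what shows in the picture. A call takes as long as a camera call. They do not tell look-alikes from the thing itself.
- spot_in(camera, target): "bbox" ([left, top, right, bottom] in pixels, round what is visible of it).
- mark_of(camera, target): "uv" ([column, row] in pixels: a listed point, or the origin of a listed thing).
The state is a dict: "t": time; "joints": joint angles; "qvel": joint speeds; "tau": joint torques, N m; "eef_pos": TCP position; "tcp_rot": TCP orientation; "ft_force": force on the tool from outside, world axes, zero at the start; "moment": the same for the moment, N m; "opening": opening from 0.0 (shut) to 1.0 (fully open); "grip_force": force on a finger pad.
Only numpy, scipy, OpenCV 4.12 (cv2) and the standard library are available. Lean on these libraries where they do the work, as an engineer would, in place of code of your own. Each camera call takes 0.05 s, during which the arm holds its last target. There are 200 camera calls.

## Working session

There is one attempt and no reset: what is moved stays moved. The work goes in short steps, Python scripts to look and compute and a tool call to move; the robot and the scene stay as the last step left them, time stands still between calls to the robot, and variables do not carry over. Pictures are saved under pics/ and viewed, at most 10 in all, crops included, and the job is handed in when it is done.

Besides the shell and the picture viewer there is one more tool, called after "Call:" as name(argument=value, ...), one argument or row to a line, values as JSON. step_arm: Moves the arm, as the interface text tells. Its arguments: {"type":"object","properties":{"increments":{"type":"array"},"fingers":{"type":"number"}},"required":["increments"]}

```bash
mkdir -p pics; cat > h.py <<'E'
import numpy as np, cv2
from cell import state, imaging, env, spot_in, mark_of
def cam(n):
    c=imaging.read_camera(n); return c
def world(c,u,v,z=None):
    K=c["intrinsics"];T=np.linalg.inv(c["camera_from_world"])
    d=np.array([(u-K[0,2])/K[0,0],-(v-K[1,2])/K[1,1],-1.])
    o=T[:3,3]; r=T[:3,:3]@d
    if z is None:
        D=c["z_map"][int(round(v)),int(round(u))]; return o+r*D
    return o+r*(z-o[2])/r[2]
E
python3 - <<'E'
from h import *
s=state(); print(s["t"],s["eef_pos"],s["tcp_rot"],s["ft_force"])
ims=[]
for n in ("scene","top"):
    c=cam(n); cv2.imwrite(f"pics/{n}0.png",c["color"][:,:,::-1])
    for t in ("lid","drybox","pad_1"):
        for m in mark_of(n,t)[:8]:
            print(n,t,np.round(m["uv"]),round(m["confidence"],2),world(c,*m["uv"]).round(), world(c,*m["uv"],83).round())
E
```

```text
0.0 [ 232.81352291 -579.73646708  214.03993435] [-3.14042617e+00 -1.30001076e-04  3.81751817e-01] [ 0.28905043 -0.49743294 -0.02231402]
scene lid [321. 198.] 0.61 [498. -35.  82.] [497. -33.  83.]
scene lid [405. 218.] 0.56 [213. 137. 184.] [274. -58.  83.]
scene drybox [318. 222.] 0.76 [476.  10.  35.] [430.  87.  83.]
scene pad_1 [289. 192.] 0.92 [593. -16.  80.] [589. -11.  83.]
scene pad_1 [353. 195.] 0.85 [ 439. -105.   80.] [436. -99.  83.]
scene pad_1 [402. 201.] 0.84 [226. 129. 213.] [ 317. -149.   83.]
scene pad_1 [329. 203.] 0.82 [467. -25.  79.] [463. -17.  83.]
scene pad_1 [311. 182.] 0.67 [ 580. -111.   83.] [ 580. -110.   83.]
scene pad_1 [386. 208.] 0.62 [ 382. -212.   16.] [333. -79.  83.]
scene pad_1 [409. 222.] 0.56 [205. 134. 177.] [258. -44.  83.]
top lid [384. 291.] 0.89 [ 317. -212.   32.] [ 319. -203.   83.]
top lid [339. 221.] 0.59 [516. -72.  85.] [516. -72.  83.]
top pad_1 [404. 281.] 0.98 [ 346. -275.   19.] [ 348. -261.   83.]
top pad_1 [385. 313.] 0.9 [ 298. -127.  524.] [ 258. -207.   83.]
top pad_1 [313. 248.] 0.87 [436.   1.  81.] [436.   1.  83.]
top pad_1 [320. 194.] 0.83 [590. -16.  87.] [590. -16.  83.]
top pad_1 [367. 302.] 0.81 [ 281. -166.   12.] [ 286. -155.   83.]
top pad_1 [348. 252.] 0.8 [ 428. -100.   86.] [ 428. -101.   83.]
top pad_1 [383. 266.] 0.77 [ 390. -213.   17.] [ 390. -201.   83.]
top pad_1 [358. 196.] 0.58 [ 589. -126.   81.] [ 589. -126.   83.]
```

View pics/top0.png

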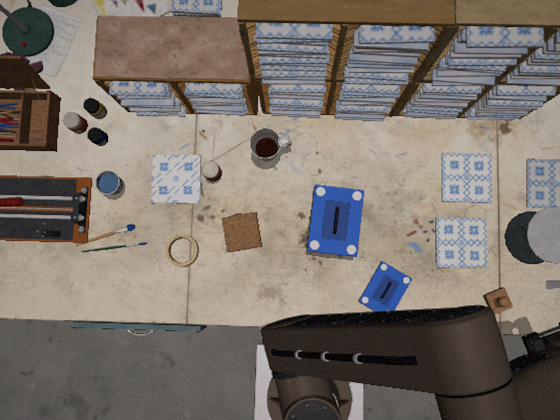

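View pics/scene0.png

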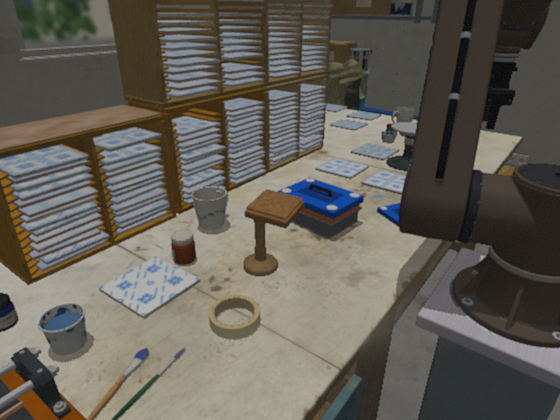

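```bash
cat >> h.py <<'E'
def pads(c,box=(298,175,375,265),z=83):
    l,t,r,b=box; im=c["color"][t:b,l:r].astype(int)
    m=((im.min(2)>150)&(im.max(2)-im.min(2)<70)).astype(np.uint8)
    n,_,st,ce=cv2.connectedComponentsWithStats(m)
    out=[]
    for i in range(1,n):
        if st[i,4]>25: 
            u,v=ce[i]+[l,t]; out.append((st[i,4],(u.round(1),v.round(1)),world(c,u,v,z).round(1),world(c,u,v).round(1)))
    return out
def go(p):
    s=state(); y=s["tcp_rot"][2]; d=np.array(p)-s["eef_pos"]
    ex=np.array([np.cos(y),np.sin(y),0]); ey=np.array([np.sin(y),-np.cos(y),0])
    return np.round([ex@d/1e3,ey@d/1e3,-d[2]/1e3],4)
E
python3 - <<'E'
from h import *
c=cam("top")
P=pads(c)
for p in P: print(*p)
q=np.mean([p[2] for p in P],0);print(q, go([436,0,200]), go([436,0,105]))
t=c["z_map"][205:255,215:270]; 
print([world(c,u,v).round() for u,v in ((230,231),(241,231),(255,231))])
E
```

```text
254 (np.float64(303.8), np.float64(186.0)) [613.6  30.8  83. ] [625.9  29.1   2.6]
353 (np.float64(342.0), np.float64(178.7)) [638.1 -79.6  83. ] [652.5 -87.7  -2. ]
54 (np.float64(371.1), np.float64(180.5)) [ 635.  -163.8   83. ] [ 648.4 -176.1    2.7]
65 (np.float64(320.1), np.float64(191.0)) [600.3 -17.   83. ] [600.3 -17.   82.8]
100 (np.float64(369.1), np.float64(193.6)) [ 596.4 -158.5   83. ] [ 608.5 -171.4   -3.3]
62 (np.float64(356.5), np.float64(195.3)) [ 590.7 -122.1   83. ] [ 591.  -122.4   80.7]
64 (np.float64(314.1), np.float64(244.5)) [445.1  -2.9  83. ] [445.3  -3.1  79.5]
67 (np.float64(350.9), np.float64(249.0)) [ 435.2 -108.4   83. ] [ 435.3 -108.5   82. ]
42 (np.float64(351.6), np.float64(262.2)) [ 397.8 -111.1   83. ] [ 398.3 -120.3    3.7]
[550.24444444 -81.4         83.        ] [ 0.4046 -0.4625  0.0146] [ 0.4046 -0.4625  0.1096]
[array([472., 230., 166.]), array([473., 199., 169.]), array([474., 161., 170.])]
```

```bash
python3 -c "
from h import *
print(go([435,-108,150]))"
```

```text
[ 0.3634 -0.3627  0.0646]
```

Call:
step_arm(
  increments=[
    {"slide":[0.036,-0.036,0],"roll":0},
    {"slide":[0.075,-0.075,0.01],"roll":0},
    {"slide":[0.115,-0.115,0.02],"roll":0},
    {"slide":[0.155,-0.155,0.03],"roll":0},
    {"slide":[0.195,-0.195,0.04],"roll":0},
  ],
  fingers=0,
)

```text
t: 1.08
eef_pos: [341.7, -324.8, 174.6]
tcp_rot: [3.141, -0.0, 0.381]
ft_force: [1.3, 0.0, 0.8]
opening: 0.534
grip_force: 0.0
```

Call:
step_arm(
  increments=[
    {"slide":[0.04,-0.04,0.005],"roll":0},
    {"slide":[0.08,-0.08,0.01],"roll":0},
    {"slide":[0.12,-0.12,0.015],"roll":0},
    {"slide":[0.15,-0.15,0.02],"roll":0},
    {"slide":[0.168,-0.168,0.024],"roll":0},
  ],
)

```text
t: 1.7
eef_pos: [435.1, -106.1, 150.6]
tcp_rot: [3.141, -0.0, 0.384]
ft_force: [0.1, -0.9, 0.3]
opening: 0.021
grip_force: 0.0
```

```bash
python3 -c "
from h import *
s=state();print(s['t'],s['eef_pos'],s['opening'],s['ft_force'],go([435,-108,95]))"
```

```text
1.7 [ 435.07878809 -106.10077654  150.63384222] 0.021461652727211237 [ 0.13308415 -0.85746589  0.27557877] [-0.0008  0.0017  0.0556]
```

Call:
step_arm(
  increments=[
    {"slide":[-0.001,0.002,0.025],"roll":0},
    {"slide":[-0.001,0.002,0.045],"roll":0},
    {"slide":[-0.001,0.002,0.058],"roll":0},
    {"slide":[-0.001,0.002,0.062],"roll":0},
    {"slide":[-0.001,0.002,0.064],"roll":0},
  ],
)

```text
t: 2.33
eef_pos: [434.5, -110.3, 86.8]
tcp_rot: [3.141, -0.0, 0.382]
ft_force: [-0.8, 0.1, -0.5]
opening: 0.005
grip_force: 0.0
```

```bash
python3 - <<'E'
from h import *
c=cam("top"); im=c["color"][160:280,280:400,::-1]
s=cam("scene"); im2=s["color"][150:260,250:400,::-1]
a=cv2.resize(im,(400,400),interpolation=2); b=cv2.resize(im2,(400,293),interpolation=2)
b=cv2.copyMakeBorder(b,0,107,0,0,0); cv2.imwrite("pics/c1.png",np.hstack([a,b]))
E
```

```text
(no output)
```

View pics/c1.png

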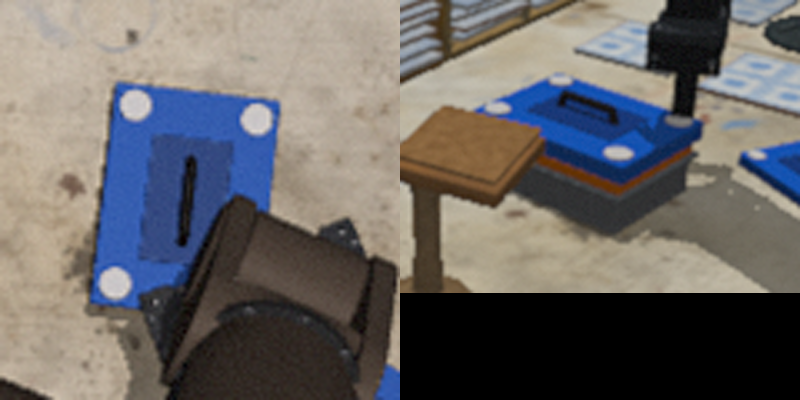

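The closed fingers stand over pad 2 (right crop, about (682,115)), and the lid is level with an orange gap all round. I press now.

Call:
step_arm(
  increments=[
    {"slide":[0,-0.001,0.003],"roll":0},
    {"slide":[0,-0.001,0.005],"roll":0},
    {"slide":[0,-0.001,0.007],"roll":0},
    {"slide":[0,-0.001,0.009],"roll":0},
    {"slide":[0,-0.001,0.011],"roll":0},
  ],
)

```text
t: 3.05
eef_pos: [433.9, -109.5, 76.1]
tcp_rot: [3.141, -0.0, 0.382]
ft_force: [-3.0, -1.9, 10.4]
opening: 0.005
grip_force: 5.0
```

Call:
step_arm(
  increments=[
    {"slide":[0,0,0.001],"roll":0},
    {"slide":[0,0,0.002],"roll":0},
    {"slide":[0,0,0.003],"roll":0},
    {"slide":[0,0,0.004],"roll":0},
    {"slide":[0,0,0.004],"roll":0},
  ],
)

```text
t: 3.68
eef_pos: [434.0, -109.5, 72.2]
tcp_rot: [3.141, -0.0, 0.382]
ft_force: [-3.3, -2.5, 9.3]
opening: 0.003
grip_force: 5.2
```

Call:
step_arm(
  increments=[
    {"slide":[0,0,0.001],"roll":0},
    {"slide":[0,0,0.002],"roll":0},
    {"slide":[0,0,0.002],"roll":0},
  ],
)

```text
t: 4.05
eef_pos: [434.0, -109.6, 70.5]
tcp_rot: [3.14, -0.0, 0.382]
ft_force: [-5.8, -4.3, 16.0]
opening: 0.004
grip_force: 8.2
```

Call:
step_arm(
  increments=[
    {"slide":[0,0,0.001],"roll":0},
    {"slide":[0,0,0.001],"roll":0},
  ],
)

```text
t: 4.3
eef_pos: [434.0, -109.6, 69.6]
tcp_rot: [3.14, -0.001, 0.382]
ft_force: [-6.0, -3.6, 18.6]
opening: 0.006
grip_force: 9.9
```

Call:
step_arm(
  increments=[
    {"slide":[0,0,-0.01],"roll":0},
    {"slide":[0,0,-0.04],"roll":0},
    {"slide":[0,0,-0.05],"roll":0},
  ],
)

```text
t: 4.68
eef_pos: [434.4, -109.3, 119.9]
tcp_rot: [3.14, -0.002, 0.382]
ft_force: [0.3, -0.1, 0.5]
opening: 0.004
grip_force: 0.0
```

```bash
python3 - <<'E'
from h import *
s=state(); print(s["eef_pos"],s["ft_force"])
c=cam("top")
for p in pads(c): print(*p)
q=cam("scene")
b=cv2.resize(q["color"][150:260,250:400,::-1],(600,440),interpolation=2); cv2.imwrite("pics/c2.png",b)
print(go([445,-3,120]))
E
```

```text
[ 434.40401781 -109.32421014  119.87527507] [ 0.3038568  -0.10942529  0.48187513]
1092 (np.float64(335.6), np.float64(184.2)) [621.3 -61.3  83. ] [ 6.344e+02 -6.820e+01  5.000e-01]
66 (np.float64(320.2), np.float64(190.9)) [600.5 -17.   83. ] [599.6 -16.7  89.1]
65 (np.float64(356.7), np.float64(195.2)) [ 591.  -122.8   83. ] [ 591.1 -122.9   82.1]
59 (np.float64(303.5), np.float64(206.1)) [554.9  30.1  83. ] [563.8  28.5   3.9]
65 (np.float64(314.1), np.float64(244.6)) [445.  -3.  83.] [444.6  -2.5  93.5]
[ 0.0495 -0.0947 -0.0007]
```

View pics/c2.png

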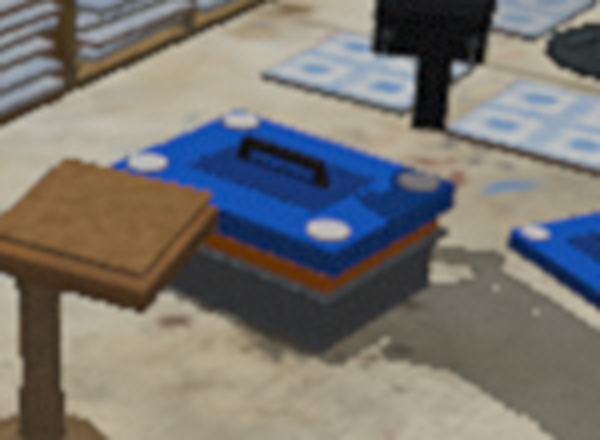

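The lid has tilted: the near-right corner is down (about (415,185)) and the near-left pad (about (328,230)) is up. Pad 1 comes next.

Call:
step_arm(
  increments=[
    {"slide":[0.025,-0.047,0],"roll":0},
    {"slide":[0.049,-0.095,0],"roll":0},
    {"slide":[0.049,-0.095,0.015],"roll":0},
    {"slide":[0.049,-0.095,0.023],"roll":0},
    {"slide":[0.049,-0.095,0.026],"roll":0},
  ],
)

```text
t: 5.4
eef_pos: [443.7, -3.1, 91.8]
tcp_rot: [-3.141, 0.001, 0.381]
ft_force: [0.8, 0.1, -0.5]
opening: 0.003
grip_force: 0.0
```

Call:
step_arm(
  increments=[
    {"slide":[0,0,0.002],"roll":0},
    {"slide":[0,0,0.004],"roll":0},
    {"slide":[0,0,0.006],"roll":0},
    {"slide":[0,0,0.008],"roll":0},
    {"slide":[0,0,0.01],"roll":0},
  ],
)

```text
t: 6.02
eef_pos: [444.1, -2.8, 82.6]
tcp_rot: [3.141, -0.0, 0.382]
ft_force: [-1.6, -0.7, 6.4]
opening: 0.003
grip_force: 3.6
```

Call:
step_arm(
  increments=[
    {"slide":[0,0,0.002],"roll":0},
    {"slide":[0,0,0.004],"roll":0},
    {"slide":[0,0,0.006],"roll":0},
    {"slide":[0,0,0.008],"roll":0},
    {"slide":[0,0,0.009],"roll":0},
  ],
)

```text
t: 6.65
eef_pos: [443.8, -2.8, 73.8]
tcp_rot: [-3.142, 0.0, 0.382]
ft_force: [-3.6, -0.3, 7.3]
opening: 0.005
grip_force: 3.8
```

Call:
step_arm(
  increments=[
    {"slide":[0,0,0.001],"roll":0},
    {"slide":[0,0,0.002],"roll":0},
    {"slide":[0,0,0.002],"roll":0},
  ],
)

```text
t: 7.02
eef_pos: [443.8, -2.7, 72.0]
tcp_rot: [3.142, 0.0, 0.382]
ft_force: [-4.2, -1.0, 10.4]
opening: 0.005
grip_force: 5.1
```

Call:
step_arm(
  increments=[
    {"slide":[0,0,0.001],"roll":0},
    {"slide":[0,0,0.002],"roll":0},
    {"slide":[0,0,0.002],"roll":0},
  ],
)

```text
t: 7.4
eef_pos: [443.7, -2.6, 70.3]
tcp_rot: [3.142, 0.0, 0.382]
ft_force: [-5.2, 1.4, 16.5]
opening: -0.0
grip_force: 8.4
```

Call:
step_arm(
  increments=[
    {"slide":[0,0,0.0007],"roll":0},
    {"slide":[0,0,0.0007],"roll":0},
  ],
)

```text
t: 7.65
eef_pos: [443.7, -2.6, 69.7]
tcp_rot: [3.142, -0.0, 0.382]
ft_force: [-5.7, 2.3, 18.7]
opening: 0.008
grip_force: 9.8
```

Call:
step_arm(
  increments=[
    {"slide":[0,0,-0.01],"roll":0},
    {"slide":[0,0,-0.04],"roll":0},
    {"slide":[0,0,-0.06],"roll":0},
  ],
)

```text
t: 8.02
eef_pos: [444.2, -2.8, 130.0]
tcp_rot: [3.141, -0.001, 0.382]
ft_force: [0.3, 0.8, -0.5]
opening: 0.003
grip_force: 0.0
```

```bash
python3 - <<'E'
from h import *
s=state(); print(s["eef_pos"],s["ft_force"])
c=cam("top")
for p in pads(c): print(*p)
print(go([600,-17,130]),go([591,-122,130]))
E
```

```text
[444.19874955  -2.80029861 130.0348054 ] [ 0.28733655  0.7622116  -0.5433877 ]
997 (np.float64(335.3), np.float64(184.0)) [622.  -60.5  83. ] [634.2 -66.8   6.3]
66 (np.float64(320.1), np.float64(191.2)) [599.6 -17.   83. ] [599.2 -16.8  86. ]
64 (np.float64(356.5), np.float64(195.5)) [ 590.  -122.3   83. ] [ 588.9 -121.3   90.6]
29 (np.float64(352.4), np.float64(249.6)) [ 433.6 -112.9   83. ] [ 433.9 -113.9   74.3]
66 (np.float64(358.9), np.float64(262.4)) [ 397.7 -131.7   83. ] [ 398.1 -142.4    1.2]
[0.1386 0.0709 0.0018] [0.0911 0.165  0.0018]
```

Call:
step_arm(
  increments=[
    {"slide":[0.045,0.023,0],"roll":0},
    {"slide":[0.092,0.047,0],"roll":0},
    {"slide":[0.138,0.071,0],"roll":0},
    {"slide":[0.138,0.071,0.02],"roll":0},
    {"slide":[0.138,0.071,0.03],"roll":0},
  ],
)

```text
t: 8.7
eef_pos: [598.0, -17.2, 97.2]
tcp_rot: [-3.141, 0.002, 0.382]
ft_force: [0.0, 0.1, -0.3]
opening: 0.007
grip_force: 0.0
```

Call:
step_arm(
  increments=[
    {"slide":[0,0,0.003],"roll":0},
    {"slide":[0,0,0.006],"roll":0},
    {"slide":[0,0,0.008],"roll":0},
    {"slide":[0,0,0.01],"roll":0},
    {"slide":[0,0,0.012],"roll":0},
  ],
)

```text
t: 9.32
eef_pos: [598.6, -17.3, 87.0]
tcp_rot: [3.141, -0.0, 0.382]
ft_force: [0.7, -0.4, 0.5]
opening: 0.006
grip_force: 0.0
```

Call:
step_arm(
  increments=[
    {"slide":[0,0,0.002],"roll":0},
    {"slide":[0,0,0.004],"roll":0},
    {"slide":[0,0,0.006],"roll":0},
    {"slide":[0,0,0.008],"roll":0},
    {"slide":[0,0,0.01],"roll":0},
  ],
)

```text
t: 9.95
eef_pos: [599.0, -17.0, 77.7]
tcp_rot: [3.141, -0.001, 0.382]
ft_force: [-1.5, 2.7, 9.5]
opening: 0.007
grip_force: 4.7
```

Call:
step_arm(
  increments=[
    {"slide":[0,0,0.002],"roll":0},
    {"slide":[0,0,0.003],"roll":0},
    {"slide":[0,0,0.004],"roll":0},
    {"slide":[0,0,0.004],"roll":0},
  ],
)

```text
t: 10.45
eef_pos: [599.1, -16.8, 73.8]
tcp_rot: [3.141, -0.002, 0.382]
ft_force: [-0.2, 4.0, 10.0]
opening: 0.005
grip_force: 4.6
```

Call:
step_arm(
  increments=[
    {"slide":[0,0,0.001],"roll":0},
    {"slide":[0,0,0.002],"roll":0},
    {"slide":[0,0,0.003],"roll":0},
    {"slide":[0,0,0.003],"roll":0},
  ],
)

```text
t: 10.95
eef_pos: [599.4, -16.7, 71.7]
tcp_rot: [3.141, -0.003, 0.382]
ft_force: [-2.3, 5.6, 17.6]
opening: 0.002
grip_force: 9.0
```

Call:
step_arm(
  increments=[
    {"slide":[0,0,0.001],"roll":0},
    {"slide":[0,0,0.001],"roll":0},
  ],
)

```text
t: 11.2
eef_pos: [599.5, -16.6, 71.1]
tcp_rot: [3.141, -0.003, 0.382]
ft_force: [-3.6, 5.9, 21.3]
opening: 0.005
grip_force: 11.3
```

Call:
step_arm(
  increments=[
    {"slide":[0,0,-0.01],"roll":0},
    {"slide":[0,0,-0.04],"roll":0},
    {"slide":[0,0,-0.06],"roll":0},
  ],
)

```text
t: 11.58
eef_pos: [598.7, -17.3, 130.0]
tcp_rot: [3.141, -0.0, 0.382]
ft_force: [-0.9, -0.3, -1.0]
opening: 0.005
grip_force: 0.0
```

```bash
python3 - <<'E'
from h import *
s=state(); print(s["eef_pos"],s["ft_force"])
c=cam("top")
for p in pads(c): print(*p)
print(go([590,-122,130]))
E
```

```text
[598.68122486 -17.32936015 129.98989287] [-0.93243625 -0.32964563 -0.95959618]
383 (np.float64(368.3), np.float64(188.9)) [ 610.1 -156.1   83. ] [ 622.7 -168.4   -1. ]
28 (np.float64(358.6), np.float64(195.8)) [ 589.4 -128.5   83. ] [ 589.1 -128.2   85. ]
42 (np.float64(363.9), np.float64(226.0)) [ 502.3 -144.8   83. ] [ 508.6 -156.2    1.1]
306 (np.float64(366.4), np.float64(250.1)) [ 433.3 -152.8   83. ] [ 435.7 -164.5    2.7]
[-0.0478  0.0935  0.0023]
```

Call:
step_arm(
  increments=[
    {"slide":[-0.024,0.047,0],"roll":0},
    {"slide":[-0.048,0.094,0],"roll":0},
    {"slide":[-0.048,0.094,0.02],"roll":0},
    {"slide":[-0.048,0.094,0.033],"roll":0},
    {"slide":[-0.048,0.094,0.038],"roll":0},
  ],
)

```text
t: 12.25
eef_pos: [588.7, -121.8, 89.9]
tcp_rot: [-3.141, 0.001, 0.382]
ft_force: [0.4, -0.3, 1.1]
opening: 0.006
grip_force: 0.0
```

Call:
step_arm(
  increments=[
    {"slide":[0,0,0.002],"roll":0},
    {"slide":[0,0,0.004],"roll":0},
    {"slide":[0,0,0.006],"roll":0},
    {"slide":[0,0,0.008],"roll":0},
    {"slide":[0,0,0.01],"roll":0},
  ],
)

```text
t: 12.88
eef_pos: [589.4, -122.3, 81.5]
tcp_rot: [3.141, -0.001, 0.382]
ft_force: [-0.7, 1.4, 6.3]
opening: 0.004
grip_force: 3.3
```

Call:
step_arm(
  increments=[
    {"slide":[0,0,0.002],"roll":0},
    {"slide":[0,0,0.004],"roll":0},
    {"slide":[0,0,0.006],"roll":0},
    {"slide":[0,0,0.007],"roll":0},
    {"slide":[0,0,0.008],"roll":0},
  ],
)

```text
t: 13.5
eef_pos: [589.6, -122.5, 73.7]
tcp_rot: [3.14, -0.001, 0.382]
ft_force: [-0.9, 0.7, 6.7]
opening: 0.007
grip_force: 3.4
```

Call:
step_arm(
  increments=[
    {"slide":[0,0,0.001],"roll":0},
    {"slide":[0,0,0.002],"roll":0},
    {"slide":[0,0,0.003],"roll":0},
    {"slide":[0,0,0.003],"roll":0},
  ],
)

```text
t: 14.0
eef_pos: [589.7, -122.6, 71.3]
tcp_rot: [3.14, -0.002, 0.382]
ft_force: [-2.2, 0.7, 12.1]
opening: 0.003
grip_force: 6.3
```

Call:
step_arm(
  increments=[
    {"slide":[0,0,0.001],"roll":0},
    {"slide":[0,0,0.002],"roll":0},
    {"slide":[0,0,0.002],"roll":0},
  ],
)

```text
t: 14.38
eef_pos: [589.8, -122.8, 69.9]
tcp_rot: [3.14, -0.002, 0.382]
ft_force: [-3.5, 0.6, 18.7]
opening: 0.008
grip_force: 9.2
```

Call:
step_arm(
  increments=[
    {"slide":[0,0,-0.01],"roll":0},
    {"slide":[0,0,-0.05],"roll":0},
    {"slide":[0,0,-0.1],"roll":0},
  ],
)

```text
t: 14.75
eef_pos: [588.5, -122.2, 168.4]
tcp_rot: [-3.14, 0.002, 0.382]
ft_force: [0.7, 0.2, 0.6]
opening: 0.002
grip_force: 0.0
```

Call:
step_arm(
  increments=[
    {"slide":[0.0,0.05,0],"roll":0},
    {"slide":[0,0.11,0],"roll":0},
    {"slide":[0,0.16,0],"roll":0},
    {"slide":[0,0.16,0],"roll":0},
  ],
)

```text
t: 15.25
eef_pos: [648.8, -274.0, 167.1]
tcp_rot: [3.141, 0.0, 0.379]
ft_force: [-1.1, 0.8, -1.1]
opening: 0.002
grip_force: 0.0
```

```bash
python3 - <<'E'
from h import *
s=state(); print(s["t"],s["eef_pos"],s["ft_force"])
c=cam("top")
for p in pads(c,z=73): print(*p)
q=cam("scene")
for p in pads(q,(270,165,365,220),73): print(*p)
b=cv2.resize(q["color"][150:260,250:400,::-1],(600,440),interpolation=2); cv2.imwrite("pics/c3.png",b)
E
```

```text
15.25 [ 648.82141234 -273.95995308  167.14594419] [-1.07255136  0.75359405 -1.11615511]
1513 (np.float64(331.6), np.float64(187.8)) [612.1 -50.6  73. ] [611.9 -50.5  74.1]
68 (np.float64(319.9), np.float64(191.9)) [599.2 -17.   73. ] [598.4 -16.7  78.5]
69 (np.float64(356.0), np.float64(196.0)) [ 589.8 -122.1   73. ] [ 589.1 -121.4   78.5]
1200 (np.float64(307.6), np.float64(175.5)) [ 628.5 -164.9   73. ] [ 730.1 -322.8   -1.6]
34 (np.float64(331.3), np.float64(210.6)) [ 4.46e+02 -4.00e-01  7.30e+01] [ 4.459e+02 -4.000e-01  7.300e+01]
```

View pics/c3.png

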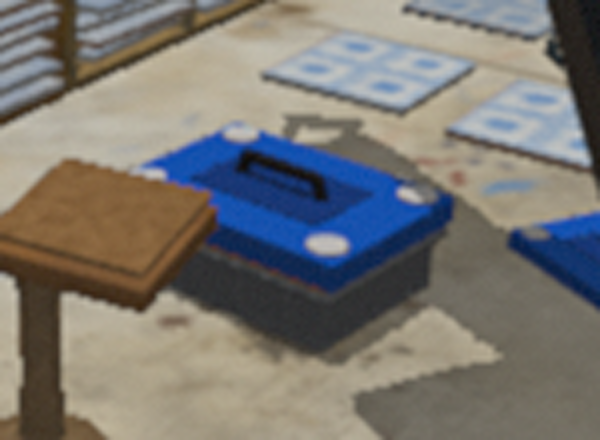

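The lid now sits flat, with only a hairline of orange left along the near edge (around (300,285)). I fit a plane through the lid top to confirm that it is level.

```bash
python3 - <<'E'
from h import *
acc=[]
for _ in range(3):
    c=cam("top"); im=c["color"].astype(int)
    for v in range(180,265):
        for u in range(300,372):
            r,g,b=im[v,u]
            if b>150 and r<70 and c["z_map"][v,u]>0:
                p=world(c,u,v)
                if 55<p[2]<110: acc.append(p)
a=np.array(acc); print(len(a))
for _ in range(3):
    A=np.c_[a[:,:2]-[518,-62],np.ones(len(a))]; k=np.linalg.lstsq(A,a[:,2],rcond=None)[0]; r=a[:,2]-A@k; a=a[abs(r)<6]
print(k,r.std())
E
```

```text
2992
[-4.99447439e-03 -5.63097620e-04  7.25178935e+01] 2.711810016299482
```

```bash
python3 -c "
from cell import env
print(env.job_done())"
```

```text
the job is handed in; nothing more can be done
None
```

All four corners were pressed home one after another (peak about 21 N), the lid measured level to about 0.005 rad, and the job is handed in; no verdict was returned.

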